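# Shut and pin the bead hopper

## Robot

A 7-joint arm with a two-finger parallel gripper is mounted at the origin on the work surface. World frame = base frame: x ahead of the robot, y to its left, z up, the work surface at z = 0. Lengths are in m, angles in rad, forces in N, time in s.
With the tool pointing down it reaches from about 0.425 to 0.925 m from the base axis. Payload 6.8 kg.
Tool frame: the origin (TCP) lies at the very end of the fingers, on their centre line; the grasp point (between the pads) lies 19 mm behind it (grip_point_offset is the distance from the TCP to the grasp point, in m); z points along the fingers, y is the line along which they close (so a half turn about z gives the same grasp; the last joint's range is limited). The gripper opens to 85 mm and grips with 20 to 120 N. Pads are 22 mm wide; open, the fingers measure 114 mm over their backs; the gripper's body (76 mm by 85 mm) begins 54 mm behind the grasp point. The pads swing forward as they close: fully open they stand 13 mm farther back than shut.
Start: joints at [-1.263, 0.477, 0.022, 1.555, -0.011, 1.109, -0.083], TCP at [0.273, 0.618, 0.231] pointing down, gripper open.
Joint ranges: [-2.96, 2.96], [-0.34, 2.1], [-1.41, 1.46], [0.24, 2.44], [-1.37, 4.51], [0.17, 1.92], [-2.96, 2.96]. Speed limits (rad/s): [2.39, 2.39, 3.14, 3.14, 3.14, 3.14, 3.14].

## Interface

Orientations are given as a unit quaternion [w, x, y, z].
In Python, from station import * gives the robot as it stands.
- The arm moves only by the tool carry_out, never from a script. Its argument "rows" is text: rows parted by semicolons, each of 4 numbers parted by spaces: the shift along the world's x, y, z in mm, then the turn about the world's z in degrees. In form: dx dy dz yaw; .... A call has 1 to 10 rows; each row shifts and turns the commanded pose from where the row before left it; what a row does not reach is not made up. A row lasts 1/8 s, in which the tool goes at most 62.5 mm and 10.7 degrees, less where a joint would pass 70% of its speed; a pose out of reach is approached as far as the arm can. A call is refused whole if a number of a shift passes 62.5 or a number of a turn 10.7, either way. A call with a gripper value outside its range is refused whole. "claw" is the finger opening in mm, from 0 to 85.4, set as the call begins (left out, the last holds). The fingers move at their own pace and stop on an object; "force" is the grip in N (left out, the last holds). Time passes only in rows, so rows that do not move let the fingers close. It gives the time, the measured TCP pose, the force, the opening and the grip force at its end, in the units of the state.
- get_obs(): the state, without advancing time (a new reading comes with each control period).
- read_camera(name): name is "scene" or "top"; returns a dict with "img" (420x560x3 uint8, blue, green, red), "fov_y" (degrees; the focal length in pixels is half the picture's height over the tangent of half this angle, whatever the lens; pixels are square), "cx", "cy" (the principal point, pixels), "world_to_cam" (4x4, takes a point from world to camera coordinates). Camera axes: x right, y up, looking along -z (the intrinsics and any distortion apply to the point x, -y, -z); pixel columns grow to the right and rows downward; lengths in m; the calibration is good to about 2 mm. A picture is of the moment at which its call begins. There is no depth.
- hand_in(): hands the job in; it is judged then, once.
Trained networks look in the newest picture that a camera, given by its name, has taken for a name from the list of things; names that differ only in an ending like _2 or _b are one class to them, and where a whole thing is asked for, a point or a joint stands for the part that bears it (a point fixed in the world has none). Each returns a list of dicts, best first, with "confidence" (0 to 1); they miss things now and then, are a little off and sometimes report something else, mostly with a low value. They report only what shows in the picture. A call takes as long as a camera call.
- recognise(camera, thing): "centre" ([column, row] in pixels, amid what is visible of it).
- outline_of(camera, thing): "pixels" (420x560 bool, what is visible of it) and "centre" ([column, row] in pixels, amid what is visible of it).
- place_of(camera, thing): "centre" ([column, row] in pixels: a listed point, or the origin of a listed thing).
The state is a dict: "t": time; "q": joint angles; "joint_vel": joint speeds; "joint_torque": joint torques, N m; "eef_pos": TCP position; "tool_rot": TCP orientation; "contact_force": force on the tool from outside, world axes, zero at the start; "torque": the same for the moment, N m; "gripper_width": opening from 0.0 (shut) to 1.0 (fully open); "grasp_force": force on a finger pad.
Only numpy, scipy, OpenCV 4.12 (cv2) and the standard library are available. Lean on these libraries where they do the work, as an engineer would, in place of code of your own. Each camera call takes 0.05 s, during which the arm holds its last target. There are 200 camera calls.

## Task

Shut the bead hopper by swinging its red handle round from over the spout to over the yellow locking plate, then lock it: put the orange-headed locking pin down through the eye of the handle and on into the hole of the plate beneath, until its collar sits on the handle. Leave everything else on the bench where it is, and let go of the pin.

Things in the scene. Friction and masses are not known exactly. Their poses are not given: they have to be found in the camera images.
- hopper: Fixed bead dispenser, origin on the bench under the handle's hinge. A 120 x 120 mm clear box of teal beads, 198 mm high, is centred at y = -180 mm; a pipe leads to an aluminium valve at the origin and on to a black spout at y = +80 mm. The handle points to +y at 0 and to -x after a quarter turn; the yellow plate stands out on the -x side.
- stem (a point): Axis of the handle's vertical hinge, at the height of the handle's top face (126 mm above the bench). Axes as the hopper's, z up.
- plate_range (a point): Mid-point of where the hole of the yellow locking plate may be, at the plate's top face (112 mm above the bench), 65 mm from the stem axis. The plate is fixed, 44 mm radially, 110 mm across, 8 mm thick, free below. Its one hole, central, 11 mm across, goes through. The plate's clamped angle is not given: the hole lies up to 0.20 rad to either side of here, on the 65 mm circle about the stem.
- handle (a joint): Turn of the red handle in rad about the vertical stem, anticlockwise seen from above: 0 = open stop, pointing over the spout; 1.92 = far stop, beyond the plate's hole. The eye lies over the plate's hole at an angle between 1.37 and 1.77; shut is any angle over 1.30. Stiff (about 0.08 N m of friction): it stays where it is left and can be pulled along by the pin in its eye.
- eye (a point): Centre of the round eye in the handle, at the handle's top face (126 mm above the bench), 65 mm from the stem axis. The eye is 11 mm across and goes through the handle bar, which is 24 mm wide and 8 mm thick (underside 6 mm above the plate). The eye and the plate's hole both have a 1.5 mm chamfer. Site z is up, y points outward along the handle.
- knob (a point): Centre of the top of the handle's round black knob: 20 mm across, 38 mm tall above the handle bar, 105 mm from the stem axis. It can be gripped from above.
- pin: Steel locking pin, orange head, about 60 g. Origin at the centre of the collar's underside, z along the pin towards the head. Below: shank 8 mm across, 30 mm long, tapered to 5 mm over its last 2.5 mm. Above: collar 20 mm across and 5 mm thick, then the head, 16 mm across and 42 mm long (top 47 mm above the origin). Starts upright in one of the rack holes, collar on the rack.
- pin_tip (a point): Centre of the pin's lower end, 30 mm below the pin's origin along its axis. With the tip in the eye and resting on the plate, missing its hole, the collar stands 16 mm above the handle; the tip lies 8 mm below the plate's underside when home.
- rack: Heavy wooden rack on the bench, 200 x 50 x 36 mm, origin at the centre of its underside, x along its length. Three holes (10.5 mm across, through) at x = -65, 0 and +65 mm hold pin, reamer and awl in any order.
- reamer: Bystander in the rack: bead reamer of the same shape as the pin with a blue head 14 mm across. Origin under its collar.
- awl: Bystander in the rack: awl with a dark wooden head, 16 mm across and 36 mm long. Origin under its collar.
- cup: Bystander: white cup of beads under the hopper's spout, 72 mm across the rim, 45 mm high, origin under its centre.
- tub: Bystander: clear tub of teal beads, 104 mm across, 50 mm high, origin under its centre.
- jar: Bystander: green glass jar, 60 mm across, 75 mm high, origin under its centre.
- spool: Bystander: copper wire spool standing on end, 52 mm across, 40 mm high, origin under its centre.
- bin: Bystander: yellow open bin, 120 x 90 x 55 mm, origin under its centre.

How it is judged:
On the way, in this order (a step that is already met when the one before it is completed fails the run):
1. the handle is swung to shut (over 1.30 rad) (value of joint handle above 1.3 rad), for 0.1 s.
2. the pin is home through the eye and the plate, its collar on the handle (horizontal distance between pin and eye below 0.005 m and z of pin in the frame of eye below 0.004 m and angle between pin's own z axis and vertical below 0.15 rad and value of joint handle above 1.3 rad), for 0.2 s.
At the end, for the whole second after the job is handed in: The handle is shut (over 1.30 rad) and the released pin is at rest through the eye and the plate's hole: its collar within 4 mm of the handle's top face, within 5 mm of the eye's centre and upright within 0.15 rad (all of step 2 and z of pin in the frame of eye above -0.004 m and linear speed of pin below 0.02 m/s); the robot touches nothing.
It fails at once if the reamer or the awl is moved by more than 30 mm or tipped over (distance of any of reamer, awl from where it was at the start of the episode above 0.03 m or angle between any of reamer, awl's own z axis and vertical above 0.5 rad).
It fails at once if the cup is moved by more than 40 mm or tipped over (distance of cup from where it was at the start of the episode above 0.04 m or angle between cup's own z axis and vertical above 0.5 rad).
It fails at once if the tub or the jar or the spool or the bin is moved by more than 30 mm or tipped over (distance of any of tub, jar, spool, bin from where it was at the start of the episode above 0.03 m or angle between any of tub, jar, spool, bin's own z axis and vertical above 0.5 rad).
It also fails if it takes over 72 s, if anything falls off the work surface, if the arm or the gripper's body presses on something with over 40 N, if the wrist force passes 120 N, or if a joint passes its speed limit or range.

## Working session

There is one attempt and no reset: what is moved stays moved. The work goes in short steps, Python scripts to look and compute and a tool call to move; the robot and the scene stay as the last step left them, time stands still between calls to the robot, and variables do not carry over. Pictures are saved under pics/ and viewed, at most 10 in all, crops included, and the job is handed in when it is done.

Besides the shell and the picture viewer there is one more tool, called after "Emit:" by a JSON object that holds its "op" and its "data". carry_out: Moves the arm, as the interface text tells. Its arguments: {"type":"object","properties":{"rows":{"type":"string"},"claw":{"type":"number"},"force":{"type":"number"}},"required":["rows"]}

```bash
mkdir -p pics; ls; cat > h.py <<'E'
from station import *
import numpy as np, cv2
from scipy.optimize import least_squares
def cam(n):
    c=read_camera(n); h,w=c["img"].shape[:2]
    c["f"]=h/2/np.tan(np.radians(c["fov_y"])/2); return c
def proj(c,p):
    q=c["world_to_cam"]@np.r_[p,1]; return np.array([c["cx"]+c["f"]*q[0]/-q[2], c["cy"]-c["f"]*q[1]/-q[2]])
def ray(c,px):
    M=np.linalg.inv(c["world_to_cam"]); d=M[:3,:3]@np.array([(px[0]-c["cx"])/c["f"],-(px[1]-c["cy"])/c["f"],-1]); return M[:3,3],d
def at_z(c,px,z):
    o,d=ray(c,px); return o+d*(z-o[2])/d[2]
E
python3 - <<'E'
from h import *
for n in("scene","top"):
    c=cam(n); cv2.imwrite(f"pics/{n}0.png",c["img"]); print(n,[k for k in c],c["f"],c["cx"],c["cy"],np.linalg.inv(c["world_to_cam"]).round(3).tolist())
    for t,z in [("hopper",0),("stem",.126),("plate_range",.112),("eye",.126),("knob",.164),("pin",.036),("pin_tip",.006),("rack",0),("reamer",.036),("awl",.036),("cup",0),("tub",0),("jar",0),("spool",0),("bin",0)]:
        for r in place_of(n,t)[:2]: print(t,np.round(r["centre"],1),round(r["confidence"],2),at_z(c,r["centre"],z).round(4))
print(get_obs())
E
```

```text
pics
scene ['img', 'fov_y', 'cx', 'cy', 'world_to_cam', 'f'] 463.7358916386527 280.9693093415965 213.35981733285084 [[-0.637, -0.55, 0.54, 1.226], [0.771, -0.461, 0.44, 0.528], [0.007, 0.697, 0.718, 1.007], [0.0, 0.0, 0.0, 1.0]]
hopper [267.9 254.8] 0.9 [ 0.6148 -0.0146  0.    ]
stem [268.4 222.7] 0.82 [ 0.6094 -0.0155  0.126 ]
stem [291.8 229.1] 0.58 [0.5878 0.0451 0.126 ]
eye [293.8 228.7] 0.95 [0.5835 0.0482 0.126 ]
knob [307.1 223.6] 0.76 [0.5766 0.0836 0.164 ]
pin [265.9 221. ] 0.29 [ 0.5459 -0.0808  0.036 ]
pin_tip [381.3 284.6] 0.6 [0.5037 0.2822 0.006 ]
rack [379.2 284.8] 0.97 [0.5034 0.2768 0.    ]
reamer [361.9 287.9] 0.49 [0.5656 0.2571 0.036 ]
awl [403.  262.4] 0.49 [0.4263 0.2966 0.036 ]
cup [299.4 267.2] 0.74 [0.5927 0.0793 0.    ]
cup [302.3 345.2] 0.67 [0.7711 0.2274 0.    ]
tub [305.6 346.4] 0.63 [0.7686 0.2353 0.    ]
jar [187.1 164. ] 0.83 [ 0.4919 -0.4791  0.    ]
jar [379.5 275.4] 0.63 [0.4764 0.2614 0.    ]
spool [462.6 284.6] 0.96 [0.3613 0.446  0.    ]
bin [227.8 156.8] 0.62 [ 0.3762 -0.4011  0.    ]
bin [297.9 268.3] 0.39 [0.5982 0.0785 0.    ]
top ['img', 'f
[... 1049 characters left out ...]
rray([-1.26308216,  0.47700336,  0.02239279,  1.55543009, -0.01149723,
        1.10926171, -0.0831021 ]), 'joint_vel': array([ 0.00053217, -0.00029823,  0.00113843, -0.00110312,  0.0005102 ,
       -0.00105944,  0.00038531]), 'joint_torque': array([-1.37003190e-03, -5.96296334e+01,  1.60562530e+00, -2.81553894e+01,
        1.24442310e-02,  1.28171851e-03, -2.09382677e-05]), 'eef_pos': array([0.27265206, 0.61749717, 0.23129278]), 'tool_rot': array([-5.36728868e-06,  2.06420279e-01,  9.78463422e-01,  1.37923680e-05]), 'contact_force': array([-0.62048084, -0.14039174,  0.23569383]), 'torque': array([ 0.03439377,  0.02943414, -0.00989809]), 'grasp_force': 0.0, 'gripper_width': 1.002670824757554}
```

```bash
python3 - <<'E'
import cv2,numpy as np
a=cv2.imread("pics/scene0.png");b=cv2.imread("pics/top0.png")
cv2.imwrite("pics/s1.png",cv2.resize(a[140:350,220:500],(800,600),interpolation=cv2.INTER_CUBIC))
cv2.imwrite("pics/t1.png",cv2.resize(b[130:310,100:340],(800,600),interpolation=cv2.INTER_CUBIC))
E
```

```text
(no output)
```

View pics/s1.png

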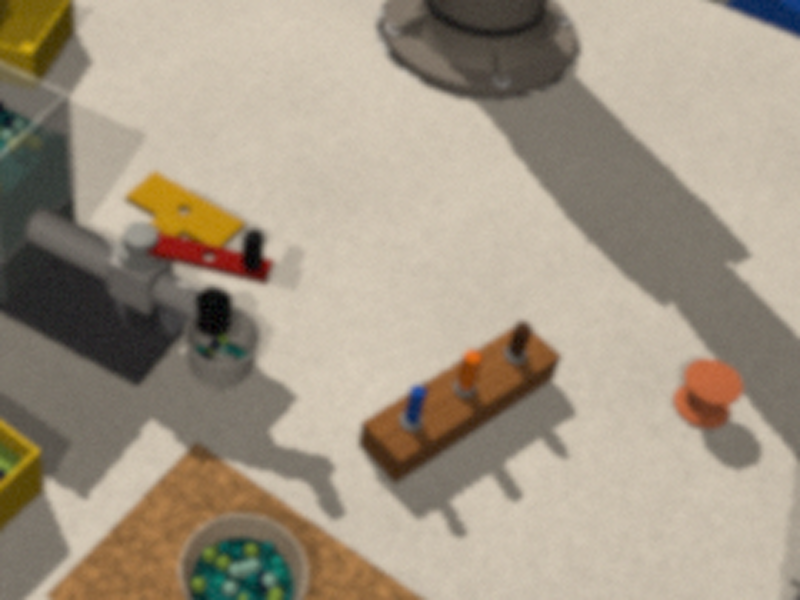

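View pics/t1.png

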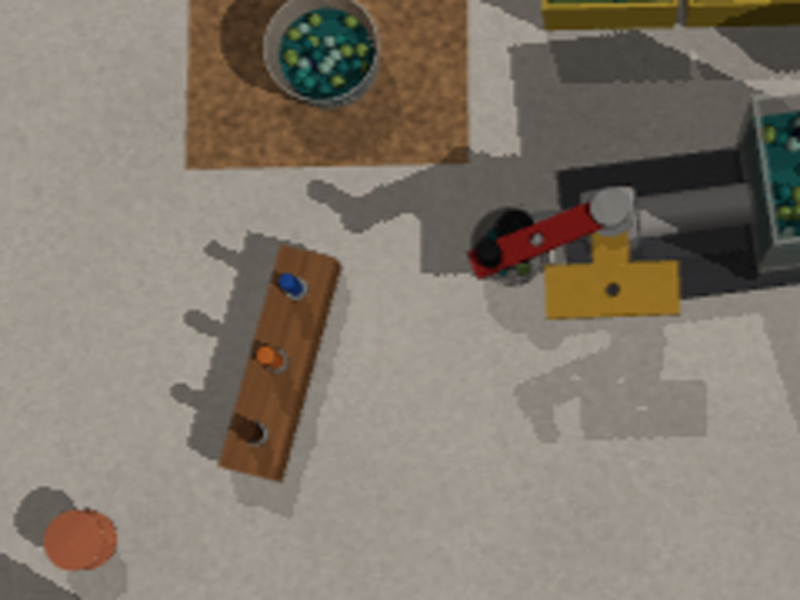

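```bash
cat > m.py <<'E'
from h import *
def blob(mask,near,r=12):
    n,l,s,c=cv2.connectedComponentsWithStats(mask.astype(np.uint8))
    k=[(np.hypot(*(c[i]-near)),i) for i in range(1,n) if s[i,4]>=2]
    d,i=min(k); return c[i],s[i]
def hole(img,lo,hi,near,r=6):
    # darkness-weighted centre of a hole enclosed by a coloured region
    u,v=np.round(near).astype(int)
    hsv=cv2.cvtColor(img,cv2.COLOR_BGR2HSV); m=cv2.inRange(hsv,lo,hi)
    p=(m[v-r:v+r+1,u-r:u+r+1]==0).astype(np.uint8)
    n,l,s,c=cv2.connectedComponentsWithStats(p)
    k=min(range(1,n),key=lambda i:np.hypot(*(c[i]-r)))
    return c[k]+[u-r,v-r],s[k,4]
YEL=((15,110,60),(35,255,255)); 
def red(img):
    hsv=cv2.cvtColor(img,cv2.COLOR_BGR2HSV); return cv2.inRange(hsv,(0,150,60),(8,255,255))|cv2.inRange(hsv,(170,150,60),(180,255,255))
E
python3 - <<'E'
from m import *
C={n:cam(n) for n in("scene","top")}
g={"scene":dict(h=(284.4,213.2),e=(292.8,230)),"top":dict(h=(283.6,217),e=(261.1,201.7))}
for n in C:
    c=C[n]; img=c["img"]
    p,s=hole(img,*YEL,g[n]["h"]); print(n,"hole",p,s,at_z(c,p,.112))
    r=red(img); u,v=np.round(g[n]["e"]).astype(int); q=(r[v-6:v+7,u-6:u+7]==0).astype(np.uint8)
    k,l,s,cc=cv2.connectedComponentsWithStats(q); i=min(range(1,k),key=lambda i:np.hypot(*(cc[i]-6))); p=cc[i]+[u-6,v-6]
    print("eye",p,s[i,4],at_z(c,p,.126))
    hsv=cv2.cvtColor(img,cv2.COLOR_BGR2HSV); m=cv2.inRange(hsv,(6,190,120),(14,255,255)); 
    b=blob(m,np.array([384,268] if n=="scene" else [181,237])); print("pinhead",b, at_z(c,b[0],.062))
    for t in("pin","knob","stem","reamer","awl"):
        o=outline_of(n,t)
        if o: print(t,o[0]["confidence"],o[0]["centre"])
E
```

```text
scene hole [289.25 207.25] 4 [ 0.51937731 -0.01804822  0.112     ]
eye [292.54545455 229.63636364] 11 [0.58806581 0.04776583 0.126     ]
pinhead (array([384.34042553, 267.95744681]), array([380, 264,   9,  12,  47], dtype=int32)) [0.49432354 0.27503385 0.062     ]
pin 0.51 [380.7, 270.9]
knob 0.97 [291.6, 229.8]
stem 0.7 [226.5, 223.4]
reamer 0.6 [364.9, 285.1]
top hole [283.11111111 216.33333333] 9 [ 0.54572358 -0.01500952  0.112     ]
eye [260.61538462 201.38461538] 13 [0.5860644  0.04555563 0.126     ]
pinhead (array([179.7037037 , 236.37037037]), array([177, 234,   7,   6,  27], dtype=int32)) [0.50201376 0.27931829 0.062     ]
pin 0.74 [201.0, 147.1]
knob 0.71 [263.2, 199.5]
stem 0.7 [331.0, 189.6]
reamer 0.51 [187.9, 214.3]
```

```bash
python3 - <<'E'
from m import *
C={n:cam(n) for n in("scene","top")}
S,T=C["scene"],C["top"]
print("hole",at_z(S,(284.4,213.2),.112),at_z(T,(283.1,216.5),.112))
def tri(a,b):
    f=lambda p:np.r_[proj(S,p)-a,proj(T,p)-b]; r=least_squares(f,[.55,.1,.1]); return r.x,r.fun
print("pinhead",tri((384.34,267.96),(179.7,236.4)))
obs=[(S,(292.5,229.6),'e'),(T,(260.6,201.4),'e'),(S,(284.4,213.2),'h'),(T,(283.1,216.5),'h'),(S,(268.4,222.7),'s'),(T,(281.6,192.4),'s')]
def pts(v):
    x,y,a,b=v; return dict(s=[x,y,.126],e=[x+.065*np.cos(a),y+.065*np.sin(a),.126],h=[x+.065*np.cos(b),y+.065*np.sin(b),.112],k=[x+.105*np.cos(a),y+.105*np.sin(a),.164])
w=dict(s=.5,e=1,h=1)
r=least_squares(lambda v:np.concatenate([w[k]*(proj(c,np.array(pts(v)[k]))-p) for c,p,k in obs]),[.61,-.013,1.9,3.14])
print(r.x,r.fun.round(2),{k:np.round(p,4) for k,p in pts(r.x).items()}, "swing",r.x[3]-r.x[2])
# rack: fit pose from the rack holes: collar
for t,p in (("rackhole_pin S",(384.3,268)),): pass
print("knob S/T",proj(S,np.array(pts(r.x)['k'])),proj(T,np.array(pts(r.x)['k'])))
b=cv2.resize(T["img"][200:275,140:240],(800,600),interpolation=cv2.INTER_CUBIC)
a=cv2.resize(S["img"][225:315,340:460],(800,600),interpolation=cv2.INTER_CUBIC)
cv2.imwrite("pics/rk.png",cv2.resize(np.hstack([a,b]),(800,300)))
E
```

```text
hole [ 0.5453797  -0.01386724  0.112     ] [ 0.54526167 -0.01496921  0.112     ]
pinhead (array([0.50095978, 0.27738493, 0.07060692]), array([ 0.02184265,  0.00102589,  0.0215286 , -0.01162536]))
[ 0.61017926 -0.01410117  1.93960181  3.1476104 ] [-0.01 -0.49 -0.34 -0.25 -0.13 -0.15 -0.17  0.03  0.1   0.21  0.35 -0.06] {'s': array([ 0.6102, -0.0141,  0.126 ]), 'e': array([0.5867, 0.0465, 0.126 ]), 'h': array([ 0.5452, -0.0145,  0.112 ]), 'k': array([0.5723, 0.0838, 0.164 ])} swing 1.2080085941585534
knob S/T [308.21362777 222.68943998] [245.5709583  204.11661988]
```

View pics/rk.png

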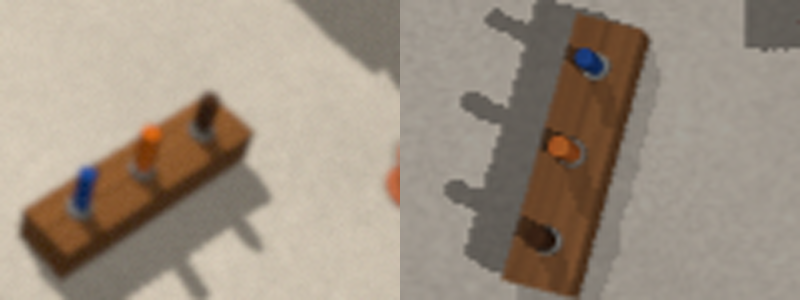

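Emit:
{"op": "carry_out", "data": {"rows": "25 -44 0 2;25 -44 0 2;25 -44 0 2;25 -44 0 2;25 -44 0 2;25 -44 0 2;25 -44 0 0;25 -44 0 0;25 -44 0 0;25 -44 0 0", "claw": 60, "force": 20}}

```text
t: 3.55
eef_pos: [0.5234, 0.1761, 0.2316]
tool_rot: [0.0, 0.103, 0.995, 0.0]
contact_force: [0.0, -0.6, -0.7]
gripper_width: 0.706
grasp_force: 0.0
```

Emit:
{"op": "carry_out", "data": {"rows": "24 -46 0 0;25 -46 0 0;0 0 0 0;0 0 -30 0;0 0 -30 0;0 0 -25 0;0 0 -9 0;0 0 0 0"}}

```text
t: 4.55
eef_pos: [0.5714, 0.086, 0.1373]
tool_rot: [-0.0, 0.103, 0.995, 0.0]
contact_force: [-0.7, -0.3, 0.5]
gripper_width: 0.704
grasp_force: 0.0
```

Emit:
{"op": "carry_out", "data": {"rows": "0 0 0 0;0 0 0 0;0 0 0 0;0 0 0 0", "claw": 5}}

```text
t: 5.05
eef_pos: [0.5734, 0.0833, 0.1387]
tool_rot: [0.002, 0.104, 0.995, -0.001]
contact_force: [1.9, -5.5, 2.5]
gripper_width: 0.223
grasp_force: 20.7
```

```bash
python3 -c "
import numpy as np
a=np.linspace(1.9396,3.1476,10);p=np.c_[np.cos(a),np.sin(a)]*105;print(np.diff(p,axis=0).round(1))"
```

```text
[[-12.8  -5.9]
 [-11.9  -7.6]
 [-10.7  -9.1]
 [ -9.4 -10.5]
 [ -7.9 -11.6]
 [ -6.3 -12.6]
 [ -4.6 -13.3]
 [ -2.7 -13.8]
 [ -0.9 -14.1]]
```

Emit:
{"op": "carry_out", "data": {"rows": "-12.8 -5.9 0 0;-11.9 -7.6 0 0;-10.7 -9.1 0 0;-9.4 -10.5 0 0;-7.9 -11.6 0 0;-6.3 -12.6 0 0;-4.6 -13.3 0 0;-2.7 -13.8 0 0;-0.9 -14.1 0 0;0 0 0 0"}}

```text
t: 6.3
eef_pos: [0.5028, -0.014, 0.1375]
tool_rot: [-0.001, 0.104, 0.995, -0.0]
contact_force: [-4.1, -1.4, 8.9]
gripper_width: 0.225
grasp_force: 22.1
```

Emit:
{"op": "carry_out", "data": {"rows": "0 0 0 0;0 0 0 0;0 0 0 0;0 0 20 0;0 0 40 0;0 0 30 0", "claw": 45}}

```text
t: 7.05
eef_pos: [0.5046, -0.0129, 0.2286]
tool_rot: [0.0, 0.103, 0.995, 0.0]
contact_force: [-0.2, 0.6, -0.4]
gripper_width: 0.526
grasp_force: 0.0
```

Emit:
{"op": "carry_out", "data": {"rows": "0 58 0 0;0 58 0 0;-1 58 0 0;-1 58 0 0;-1 58 0 0;0 0 0 0"}}

```text
t: 7.8
eef_pos: [0.4997, 0.2831, 0.2268]
tool_rot: [-0.001, 0.099, 0.995, 0.001]
contact_force: [0.4, -0.6, 0.2]
gripper_width: 0.532
grasp_force: 0.0
```

```bash
python3 - <<'E'
from m import *
print(get_obs()["eef_pos"],get_obs()["t"])
C={n:cam(n) for n in("scene","top")}
S,T=C["scene"],C["top"]
a=cv2.resize(S["img"][180:270,240:360],(600,450),interpolation=cv2.INTER_CUBIC)
b=cv2.resize(T["img"][170:260,230:350],(600,450),interpolation=cv2.INTER_CUBIC)
cv2.imwrite("pics/ab.png",cv2.resize(np.hstack([a,b]),(800,300)))
for n in C: print(n,[(t,place_of(n,t)[:1]) for t in("eye","knob","pin")])
E
```

```text
[0.49965723 0.28312577 0.22683708] 7.8
scene [('eye', [{'centre': [466.5, 282.5], 'confidence': 0.73}]), ('knob', [{'centre': [294.8, 190.7], 'confidence': 0.9}]), ('pin', [])]
top [('eye', [{'centre': [125.2, 291.5], 'confidence': 0.6}]), ('knob', [{'centre': [286.9, 227.9], 'confidence': 0.86}]), ('pin', [{'centre': [185.6, 236.2], 'confidence': 0.36}])]
```

View pics/ab.png

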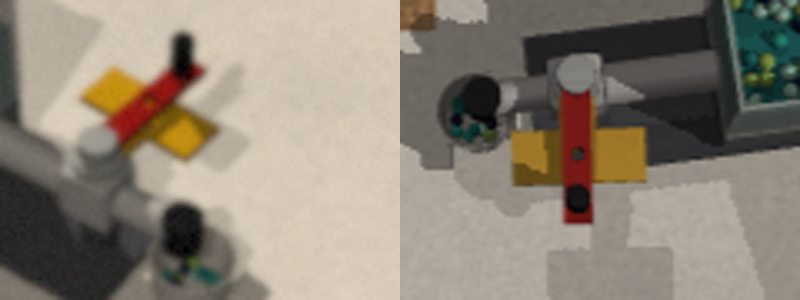

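Emit:
{"op": "carry_out", "data": {"rows": "0 0 0 0;0 0 -50 0;0 0 -50 0;0 0 -40 0;0 0 -25 0;0 0 -12 0;0 0 0 0;0 0 0 0"}}

```text
t: 9.2
eef_pos: [0.5023, 0.2774, 0.0515]
tool_rot: [0.001, 0.103, 0.995, 0.001]
contact_force: [0.1, 0.9, -0.9]
gripper_width: 0.522
grasp_force: 0.0
```

Emit:
{"op": "carry_out", "data": {"rows": "0 0 0 0;0 0 0 0;0 0 0 0;0 0 0 0;0 0 0 0", "claw": 2, "force": 40}}

```text
t: 9.82
eef_pos: [0.5019, 0.2769, 0.0511]
tool_rot: [0.0, 0.103, 0.995, 0.0]
contact_force: [-0.5, -2.3, 6.4]
gripper_width: 0.175
grasp_force: 38.9
```

Emit:
{"op": "carry_out", "data": {"rows": "0 0 20 0;0 0 45 0;0 0 60 0;0 0 60 0;0 0 15 0"}}

```text
t: 10.45
eef_pos: [0.5033, 0.2781, 0.2549]
tool_rot: [0.003, 0.103, 0.995, 0.003]
contact_force: [-0.4, 0.7, -0.5]
gripper_width: 0.173
grasp_force: 39.2
```

Emit:
{"op": "carry_out", "data": {"rows": "6 -50 0 2;8 -50 0 2;8 -50 0 2;8 -50 0 2;8 -50 0 2;5.7 -41.5 0 2;0 0 0 0;0 0 0 0;0 0 -22 0;0 0 0 0"}}

```text
t: 11.7
eef_pos: [0.5437, -0.0128, 0.2266]
tool_rot: [-0.002, -0.003, 1.0, 0.0]
contact_force: [0.5, 0.8, 0.4]
gripper_width: 0.176
grasp_force: 39.2
```

```bash
python3 - <<'E'
from m import *
o=get_obs(); print(o["eef_pos"],o["t"],o["gripper_width"])
C={n:cam(n) for n in("scene","top")}
S,T=C["scene"],C["top"]
print("eye",at_z(S,(285,210.6),.126),at_z(T,(283.4,216.2),.126))
u,v=np.round(proj(S,o["eef_pos"]-[0,0,.03])).astype(int);print(u,v,proj(T,o["eef_pos"]-[0,0,.03]))
print("expected tip",proj(S,o["eef_pos"]-[0,0,.0455]),"eye px",proj(S,np.array([.5452,-.0145,.126])))
x0,y0=u-50,v-40
cv2.imwrite("pics/hand.png",cv2.resize(S["img"][y0:y0+75,x0:x0+100],(800,600),interpolation=cv2.INTER_CUBIC)); print(x0,y0)
E
```

```text
[ 0.54370074 -0.01279171  0.2266158 ] 11.7 0.17580504430664476
eye [ 0.54751754 -0.01028176  0.126     ] [ 0.54389087 -0.01569949  0.126     ]
286 190 [282.39132924 212.0394122 ]
expected tip [285.46926746 194.41161517] eye px [284.32515152 209.40183871]
236 150
```

View pics/hand.png

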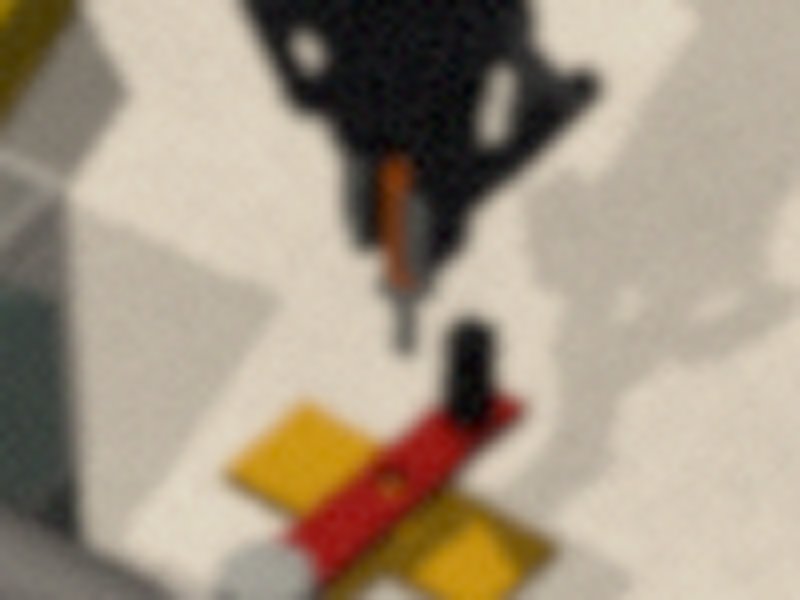

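```bash
python3 - <<'E'
from m import *
o=get_obs(); print(o["eef_pos"],o["t"])
S=cam("scene");T=cam("top")
print(at_z(S,(286.4,194),.181),at_z(S,(285.1,210.25),.126), get_obs()["eef_pos"])
for n,c in(("S",S),("T",T)):
    cv2.imwrite(f"pics/{n}2.png",c["img"])
a=cv2.resize(S["img"][150:225,236:336],(400,300),interpolation=cv2.INTER_CUBIC)
b=cv2.resize(T["img"][180:255,232:332],(400,300),interpolation=cv2.INTER_CUBIC)
cv2.imwrite("pics/h2.png",np.hstack([a,b]))
E
```

```text
[ 0.54507139 -0.01335492  0.22839753] 11.8
[ 0.54085726 -0.01199868  0.181     ] [ 0.54633269 -0.01090459  0.126     ] [ 0.54556077 -0.01384542  0.22897075]
```

View pics/h2.png

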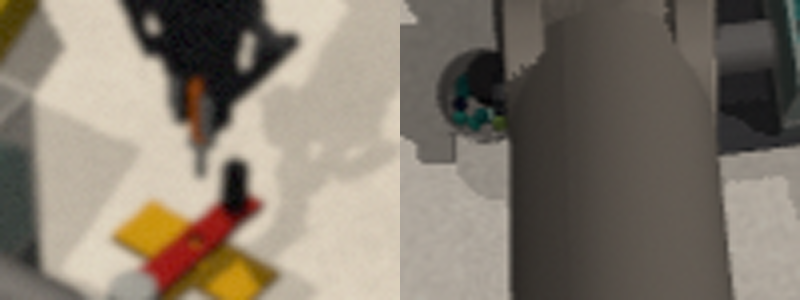

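Emit:
{"op": "carry_out", "data": {"rows": "2 1 -20 0;0 0 -20 0;0 0 -10 0;0 0 -4 0;0 0 -3 0;0 0 -3 0;0 0 -3 0;0 0 0 0"}}

```text
t: 12.9
eef_pos: [0.547, -0.0135, 0.1652]
tool_rot: [-0.0, -0.001, 1.0, -0.0]
contact_force: [0.6, 0.4, -0.2]
gripper_width: 0.173
grasp_force: 39.2
```

Emit:
{"op": "carry_out", "data": {"rows": "0 0 -3 0;0 0 -3 0;0 0 -2 0;0 0 -2 0;0 0 0 0;0 0 0 0"}}

```text
t: 13.65
eef_pos: [0.5472, -0.0135, 0.1553]
tool_rot: [0.0, -0.001, 1.0, 0.0]
contact_force: [-0.1, 0.5, -0.4]
gripper_width: 0.173
grasp_force: 39.2
```

Emit:
{"op": "carry_out", "data": {"rows": "0 0 -2 0;0 0 -2 0;0 0 -2 0;0 0 -2 0;0 0 0 0;0 0 0 0"}}

```text
t: 14.4
eef_pos: [0.547, -0.0137, 0.1472]
tool_rot: [-0.0, -0.001, 1.0, -0.0]
contact_force: [1.0, -1.4, -2.1]
gripper_width: 0.171
grasp_force: 39.2
```

```bash
python3 - <<'E'
from m import *
print(get_obs()["contact_force"])
S=cam("scene")
cv2.imwrite("pics/ins.png",cv2.resize(S["img"][165:225,245:325],(800,600),interpolation=cv2.INTER_CUBIC))
E
```

```text
[ 1.02899351 -1.38117291 -2.11672373]
```

View pics/ins.png

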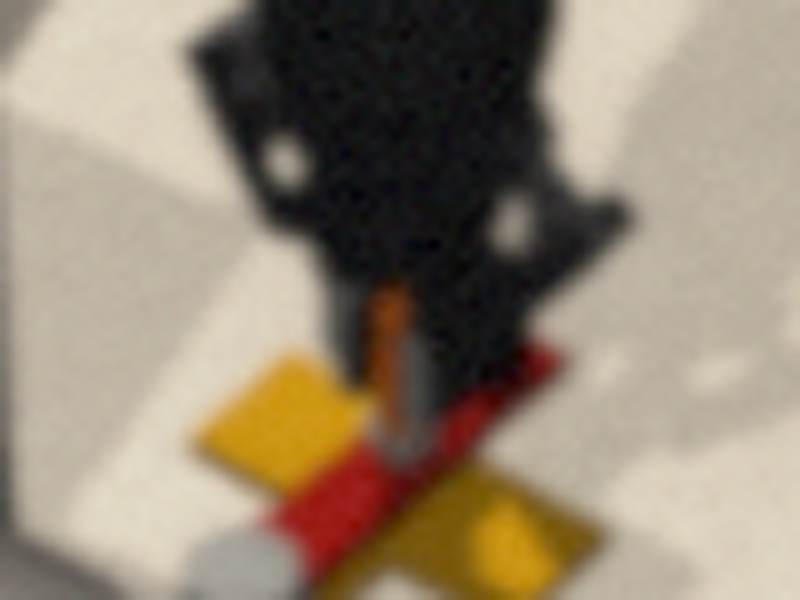

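Emit:
{"op": "carry_out", "data": {"rows": "0 0 -1.5 0;0 0 -1.5 0;0 0 -1 0;0 0 -1 0;0 0 0 0;0 0 0 0"}}

```text
t: 15.2
eef_pos: [0.5471, -0.0136, 0.1422]
tool_rot: [-0.0, -0.001, 1.0, -0.0]
contact_force: [-0.2, -2.9, -0.0]
gripper_width: 0.176
grasp_force: 39.4
```

Emit:
{"op": "carry_out", "data": {"rows": "0 0 -1 0;0 0 -1 0;0 0 0 0;0 0 0 0"}}

```text
t: 15.7
eef_pos: [0.5473, -0.0136, 0.141]
tool_rot: [0.0, -0.001, 1.0, 0.0]
contact_force: [-2.5, -3.1, 7.4]
gripper_width: 0.174
grasp_force: 40.5
```

Emit:
{"op": "carry_out", "data": {"rows": "0 0 0 0;0 0 0 0;0 0 0 0;0 0 0 0;0 0 25 0;0 0 45 0;0 0 50 0;-20 50 20 0;-20 55 0 0;0 0 0 0", "claw": 40}}

```text
t: 16.95
eef_pos: [0.5056, 0.0967, 0.2806]
tool_rot: [-0.0, -0.006, 1.0, 0.001]
contact_force: [0.8, -1.2, -0.3]
gripper_width: 0.469
grasp_force: 0.0
```

Emit:
{"op": "carry_out", "data": {"rows": "0 60 0 0;0 60 0 0;0 60 0 0;0 0 0 0;0 0 0 0"}}

```text
t: 17.58
eef_pos: [0.5076, 0.2701, 0.2798]
tool_rot: [-0.0, -0.001, 1.0, -0.001]
contact_force: [0.2, -0.4, 0.3]
gripper_width: 0.469
grasp_force: 0.0
```

```bash
python3 - <<'E'
from m import *
S=cam("scene");T=cam("top")
a=cv2.resize(S["img"][165:225,245:325],(400,300),interpolation=cv2.INTER_CUBIC)
b=cv2.resize(T["img"][180:240,245:325],(400,300),interpolation=cv2.INTER_CUBIC)
cv2.imwrite("pics/end.png",np.hstack([a,b]))
E
```

```text
(no output)
```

View pics/end.png

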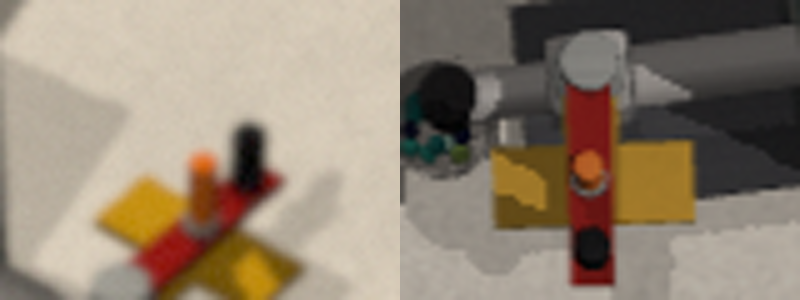

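The picture shows the pin upright with its collar on the handle, at about (203,225) in the scene half and (588,180) in the top half. The gripper is well clear.

```bash
python3 -c "
from station import *
print(hand_in())"
```

```text
the job is handed in; nothing more can be done
None
```

The handle is swung shut over the yellow plate, the pin is down through the eye and plate hole with its collar on the handle and released, and the job is handed in; the hand-in call gave no verdict.

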